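Stand the fallen pipe stub on its base plate and push it home against the stop

ROBOT

A 7-joint arm with a two-finger parallel gripper is mounted at the origin on the work surface. World frame = base frame: x ahead of the robot, y to its left, z up, the work surface at z = 0. Lengths are in m, angles in rad, forces in N, time in s.
With the tool pointing down it reaches from about 0.4 to 0.875 m from the base axis. Payload 4.4 kg.
Tool frame: the origin (TCP) lies between the finger pads; the fingertips stand 17 mm ahead of it and the grasp point (between the pads) lies 2 mm behind it; z points along the fingers, y is the line along which they close (so a half turn about z gives the same grasp; the last joint's range is limited). The gripper opens to 85 mm and grips with 20 to 120 N. Pads are 22 mm wide; open, the fingers measure 114 mm over their backs; the gripper's body (76 mm by 85 mm) begins 54 mm behind the grasp point. The pads swing forward as they close: fully open they stand 13 mm farther back than shut.
Start: joints at [1.204, 0.628, 0.038, 1.517, -0.027, 0.996, -0.02], TCP at [0.193, -0.621, 0.248] pointing down, gripper open.
Joint ranges: [-3.06, 3.06], [-0.37, 2.12], [-1.25, 1.32], [0.18, 2.47], [-1.1, 4.24], [0.23, 1.98], [-2.94, 2.94]. Speed limits (rad/s): [2.57, 2.57, 3.14, 3.14, 3.14, 3.14, 3.14].

INTERFACE

Orientations are given as a 3x3 rotation matrix whose columns are the frame's x, y, z axes.
In Python, from cell import r gives the robot as it stands.
- The arm moves only by the shell command python3 -m inch 'ROWS' [FORCE]. ROWS is text: rows parted by semicolons, each of 5 numbers parted by spaces: the opening, from 0 (shut) to 1 (fully open), then the shift along the tool's x, y, z normalised to -1 to 1, where 1 is 0.15 m, then the turn about the tool's z normalised to -1 to 1, where 1 is 180 degrees. In form: grip tx ty tz twist; .... A call has 1 to 12 rows; each row is the pose to reach, as a shift and turn from the pose commanded when the call began, along the tool's axes at that moment, turning the shorter way round; what a row does not reach only later rows make up. A row lasts 1/8 s, in which the tool goes at most 62.5 mm and 10.7 degrees, less where a joint would pass 70% of its speed; a pose out of reach is approached as far as the arm can. A call with a number of a shift or a turn outside -1 to 1 is refused whole. A call with a gripper value outside its range is refused whole. The fingers move at their own pace and stop on an object; FORCE is the grip in N (left out, the last holds). Time passes only in rows, so rows that repeat a pose let the fingers close. It gives the time, the measured TCP pose, the force, the opening and the grip force at its end, in the units of the state.
- r.get_state(): the state, without advancing time (a new reading comes with each control period).
- r.camera(name): name is "scene" or "top" or "wrist"; returns the picture (420x560x3 uint8, red, green, blue); there is no depth.
- r.camera_info(name): a dict with "mtx" (3x3 intrinsics, pixels), "R" (3x3) and "t" (3): a world point X has camera coordinates R X + t. Camera axes: x right, y down, z forward; pixel columns grow to the right and rows downward; lengths in m; the calibration is good to about 2 mm. A picture is of the moment at which its call begins: read the wrist's pose just before it. camera_info takes no time and is no camera call; for the wrist camera it gives the pose at the moment of the call.
- r.sign_off(): hands the job in; it is judged then, once.
The state is a dict: "time_s": time; "q": joint angles; "qvel": joint speeds; "tau": joint torques, N m; "ee_pos": TCP position; "ee_rot": TCP orientation; "force": force on the tool from outside, world axes, zero at the start; "ft_torque": the same for the moment, N m; "finger_gap": finger opening in m; "grip_force": force on a finger pad.
Only numpy, scipy, OpenCV 4.12 (cv2) and the standard library are available. Lean on these libraries where they do the work, as an engineer would, in place of code of your own. Each camera call takes 0.05 s, during which the arm holds its last target. There are 200 camera calls.

TASK

The pipe stub has toppled onto its side on the welding bench. Without picking it up, push it over so that it stands on its square base plate again, easing it down rather than letting it slam, then push the plate up flush and square against the near face of the angle-iron stop. Leave the tin, the welding magnet and the chipping hammer where they are.

Things in the scene. Friction and masses are not known exactly. Their poses are not given: they have to be found in the camera images.
- stub: Dark steel weldment, 0.5 to 0.9 kg: square base plate 90 x 90 x 8 mm, a 42.4 mm pipe welded to the middle of its top (weld bead out to 26 mm radius, 6 mm high), 75 mm high in all when standing. Origin: centre of the plate's underside. z: along the pipe, plate to open end (up when it stands); x, y: along the plate's edges. It starts toppled, resting on one plate edge and the pipe's rim.
- stub_heel (a point): Middle of the underside's lower edge as it lies (stub frame x -45 mm, z 0), 3 mm above the bench at the start (the plate rests on the edge 8 mm nearer the pipe). The stub is turned over about this edge, which stays down on the bench: the plate's top edge goes over towards the stop while the pipe, which points roughly to the robot, rises.
- stub_top (a point): Middle of the plate's upper edge as it lies, pipe side (stub frame x +45 mm, z 8 mm): at the start 85 mm above the bench, the plate leaning about 20 degrees towards the pipe side. Beside the plate the pipe's upper surface is about 60 mm and the weld bead 66 mm above the bench: a finger fits in this corner, above the pipe, and can push the plate over.
- stub_rim (a point): Centre of the pipe's open end (stub frame z 75 mm), nearest the robot at the start. The stub turns 110 degrees in all; after about 40 it passes its balance and falls by itself, unless the rising pipe meets fingertips that were left in the corner between pipe and plate and move on towards the stop, easing it down.
- fence: Stop: a fixed length of dark steel angle iron, 320 mm long, 40 mm high, legs 5 mm thick, bolted to the bench through its far leg. Origin: at bench height, at the foot of the near upright face (the one turned to the robot), mid-length. x: square to that face, away from the robot; y: along the stop to the left; z: up.
- tin: Bystander: round closed tin with paper label, 72 mm diameter, 62 mm high, standing; origin at the centre of its underside.
- magnet: Bystander: flat grey triangular welding magnet, about 105 x 92 x 18 mm, lying flat; origin near the middle of its underside.
- hammer: Bystander: chipping hammer with black grip, lying flat, 260 mm long along its x (head at +x, head 155 mm across, 22 mm thick); origin on the bench under mid-shaft.
Mind the look-alikes: they are no part of the job. Of the things that look like the stub, the largest one is meant.

How it is judged:
By the outcome, as a careful person would: the job done as asked, in the order asked, and still so for the second after the job is handed in, with the robot touching nothing.
It also fails if it takes over 56 s, if anything falls off the work surface, if the arm or the gripper's body presses on something with over 40 N, if the wrist force passes 120 N, or if a joint passes its speed limit or range.

## Working session

There is one attempt and no reset: what is moved stays moved. The work goes in short steps, Python scripts to look and compute and a shell command to move; the robot and the scene stay as the last step left them, time stands still between calls to the robot, and variables do not carry over. Pictures are saved under pics/ and viewed, at most 10 in all, crops included, and the job is handed in when it is done.

```bash
mkdir -p pics; ls; python3 - <<'E'
from cell import r
import cv2,numpy as np
s=r.get_state();print(s['time_s'],s['ee_pos'],np.round(s['ee_rot'],3),s['finger_gap'])
a=r.camera('top');b=r.camera('scene')
cv2.imwrite('pics/top.png',a[...,::-1]);cv2.imwrite('pics/scene.png',b[...,::-1])
for n in('top','scene'):
  c=r.camera_info(n);print(n,np.round(c['mtx'],1).tolist(),(-np.array(c['R']).T@c['t']).round(3),np.round(c['R'],3).tolist())
E
```

```text
pics
0.0 [ 0.19244113 -0.62022825  0.24739135] [[ 0.955  0.296 -0.001]
 [ 0.296 -0.955  0.002]
 [ 0.    -0.002 -1.   ]] 0.0857258168941746
top [[465.9, 0.0, 273.4], [0.0, 465.9, 212.8], [0.0, 0.0, 1.0]] [0.411 0.036 0.925] [[0.023, -0.999, 0.025], [-0.982, -0.027, -0.188], [0.188, -0.02, -0.982]]
scene [[450.2, 0.0, 280.0], [0.0, 450.2, 212.0], [0.0, 0.0, 1.0]] [1.339 0.333 0.653] [[-0.352, 0.936, -0.009], [0.553, 0.2, -0.809], [-0.755, -0.29, -0.588]]
```

View pics/top.png

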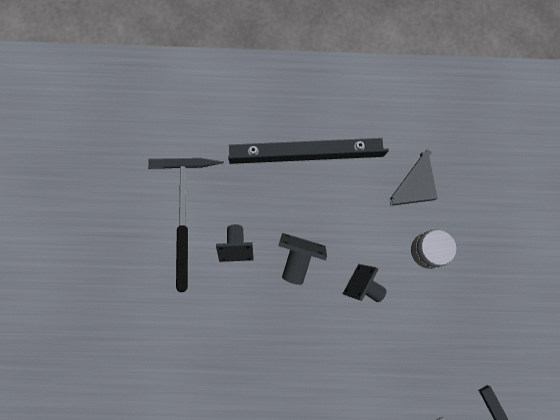

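View pics/scene.png

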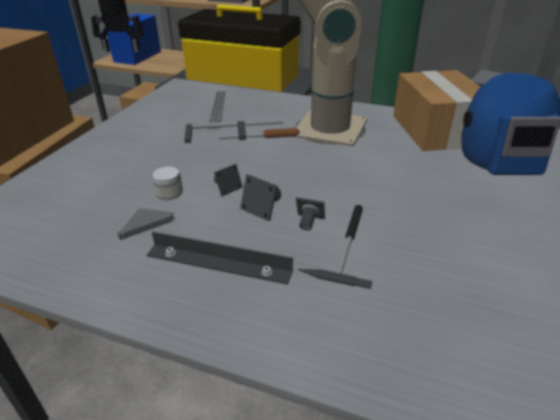

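Look-alikes in the top view: small stub at (235,243), stub at (302,257), small stub at (363,283). The largest is the one at (302,257), with its pipe pointing to the robot. I'll check that in a close crop.

```bash
python3 - <<'E'
import cv2,numpy as np
a=cv2.imread('pics/top.png')[215:305,225:345];b=cv2.imread('pics/scene.png')[160:235,205:305]
a=cv2.resize(a,(480,360),interpolation=2);b=cv2.resize(b,(480,360),interpolation=2)[:, :320]
o=np.hstack([a,cv2.resize(cv2.imread('pics/scene.png')[165:230,230:290],None,fx=5,fy=5.54,interpolation=2)[:360]])
o=np.clip(o.astype(float)*1.8,0,255).astype('uint8');print(o.shape);cv2.imwrite('pics/crop.png',o)
E
```

```text
(360, 780, 3)
```

View pics/crop.png

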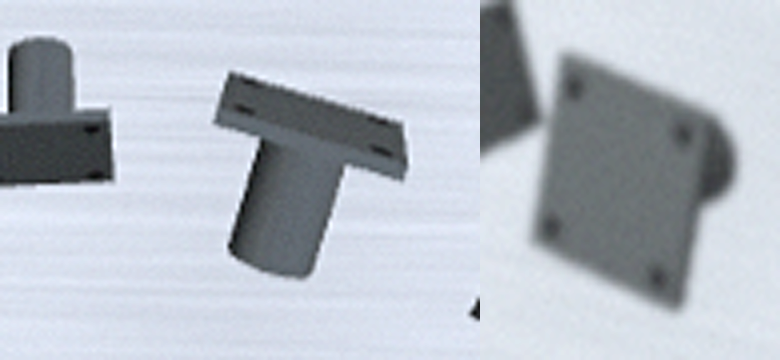

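Chosen: the stub at (302,257). Its heel corners are at about (283,233) and (325.5,245.5), and its top-edge corners at (278.5,245.5) and (326,260). The scene view shows its square underside with four holes, facing the stop.

```bash
cat > h.py <<'E'
from cell import r
import numpy as np,cv2
def ray(n,uv,z,ci=None):
    c=ci or r.camera_info(n);R=np.array(c['R']);C=-R.T@np.array(c['t'])
    out=[]
    for u,v in np.atleast_2d(uv):
        d=R.T@np.linalg.inv(c['mtx'])@[u,v,1];out.append(C+d*(z-C[2])/d[2])
    return np.array(out)
def proj(n,X):
    c=r.camera_info(n);p=(np.array(c['R'])@np.atleast_2d(X).T).T+c['t'];p=p@np.array(c['mtx']).T;return p[:,:2]/p[:,2:]
E
python3 - <<'E'
from h import *
np.set_printoptions(precision=4,suppress=True)
he=ray('top',[(283,233.2),(325.5,245.5)],.003);tp=ray('top',[(278.5,245.5),(326.2,260)],.085)
for n,p in(('heel',he),('top',tp)):
  d=p[1]-p[0];print(n,p[:,:2].tolist(),np.linalg.norm(d),np.degrees(np.arctan2(d[0],-d[1])),p.mean(0))
rim=ray('top',[(292.5,281.5)],.03);print('rim',rim)
g=cv2.cvtColor(cv2.imread('pics/top.png'),6)
P=[]
for u in range(234,380,4):
  col=g[:,u].astype(int); v=np.where(col[135:185]<60)[0]+135
  P.append((u,v.max()+.5))
P=np.array(P);vx,vy,x0,y0=cv2.fitLine(P.astype('float32'),cv2.DIST_HUBER,0,.01,.01).ravel()
f=lambda u:(u,y0+vy/vx*(u-x0))
W=ray('top',[f(229.5),f(388)],0.0);d=W[1]-W[0];print(P[::6].tolist(),W,np.linalg.norm(d),np.degrees(np.arctan2(d[0],-d[1])))
print('scene foot?',proj('scene',np.vstack([he,tp])))
print('others',ray('top',[(344,293),(386,295),(385,300),(217,260),(253,260),(412,248),(181,290),(187,228),(390,205)],0.0))
E
```

```text
heel [[0.5469257413361885, -0.0025987550681092833], [0.524431960834119, -0.08785023873146759]] 0.08816907410242625 -14.780753840417724 [ 0.5357 -0.0452  0.003 ]
top [[0.5121317875550827, 0.008581330028304274], [0.48807378658164413, -0.07813146265192168]] 0.08998830938095137 -15.506390251854565 [ 0.5001 -0.0348  0.085 ]
rim [[ 0.4506 -0.0213  0.03  ]]
[[234.0, 163.5], [258.0, 162.5], [282.0, 160.5], [306.0, 159.5], [330.0, 158.5], [354.0, 157.5], [378.0, 156.5]] [[ 0.6896  0.1102  0.    ]
 [ 0.7155 -0.2184  0.    ]] 0.32967854194549195 4.509836551874161
scene foot? [[267.6947 220.3448]
 [239.2508 208.1669]
 [276.7917 184.9064]
 [247.0581 173.3784]]
others [[ 0.432  -0.1249  0.    ]
 [ 0.4301 -0.2078  0.    ]
 [ 0.4203 -0.2056  0.    ]
 [ 0.4904  0.1268  0.    ]
 [ 0.4922  0.0557  0.    ]
 [ 0.5243 -0.2624  0.    ]
 [ 0.4302  0.1941  0.    ]
 [ 0.5527  0.1895  0.    ]
 [ 0.6113 -0.2201  0.    ]]
```

Measurements agree with the sizes given: top edge 90 mm, heel edge 88 mm, stop about 0.33 m. The stub's yaw is -15.2° and the stop's is +4.5°. I'm moving the shut fingers above the corner now.

```bash
python3 -m inch '0 0.25 -0.27 0 0; 0 0.5 -0.53 0 0; 0 0.75 -0.8 0 0; 0 0.75 -0.8 0 0' 40
python3 -m inch '0 0.25 -0.27 0 0; 0 0.5 -0.53 0 0; 0 0.75 -0.8 0 0; 0 0.75 -0.8 0 0'
python3 -m inch '0 0.25 -0.27 0 0; 0 0.5 -0.53 0 0; 0 0.75 -0.8 0 0; 0 0.75 -0.8 0 0'
python3 -m inch '0 0.25 -0.27 0 0; 0 0.5 -0.53 0 0; 0 0.75 -0.8 0 0.06; 0 0.75 -0.8 0 0.12; 0 0.75 -0.8 0 0.18; 0 0.75 -0.8 0 0.18; 0 0.75 -0.8 0 0.18'
cat > st.py <<'E'
from h import *
import sys
s=r.get_state();p=np.array(s['ee_pos']);R=np.array(s['ee_rot'])
print(s['time_s'],p.round(4),'yaw',np.degrees(np.arctan2(R[1,0],R[0,0])).round(2),'F',np.round(s['force'],1),'gap',round(s['finger_gap'],4),'tz',R[:,2].round(3))
if len(sys.argv)>3: print('shift',(R.T@(np.array([float(v) for v in sys.argv[1:4]])-p)/.15).round(3))
E
python3 st.py .4837 -.0304 .150
```

```text
time_s: 0.6
ee_pos: [0.2673, -0.4682, 0.2481]
ee_rot: [[0.953, 0.303, 0.001], [0.303, -0.953, 0.004], [0.002, -0.003, -1.0]]
force: [0.7, -1.4, -0.3]
finger_gap: 0.0124
grip_force: 0.0
time_s: 1.1
ee_pos: [0.3383, -0.3215, 0.2482]
ee_rot: [[0.953, 0.303, 0.0], [0.303, -0.953, 0.002], [0.001, -0.002, -1.0]]
force: [-0.6, -0.7, -0.0]
finger_gap: 0.0002
grip_force: 0.0
time_s: 1.6
ee_pos: [0.4103, -0.1745, 0.2483]
ee_rot: [[0.953, 0.302, 0.001], [0.302, -0.953, 0.001], [0.001, -0.0, -1.0]]
force: [0.2, -1.3, 0.2]
finger_gap: -0.0001
grip_force: 0.0
time_s: 2.48
ee_pos: [0.4803, -0.0305, 0.2483]
ee_rot: [[0.965, -0.261, 0.0], [-0.261, -0.965, -0.001], [0.0, 0.001, -1.0]]
force: [-0.2, 0.0, 0.7]
finger_gap: 0.0001
grip_force: 0.0
2.475 [ 0.4803 -0.0305  0.2483] yaw -15.11 F [-0.2  0.   0.7] gap 0.0001 tz [ 0.    -0.001 -1.   ]
shift [ 0.021 -0.007  0.655]
```

```bash
python3 -m inch '0 0 0 0.35 0; 0 0 0 0.7 0; 0 0 0 0.85 0; 0 0 0 1 0; 0 0 0 1 0; 0 0 0 1 0' | grep -E 'pos|force'
python3 -m inch '0 0 0 0.03 0; 0 0 0 0.03 0' | grep -E 'pos|force'
python3 - <<'E'
from h import *
a=r.camera('top')[200:320,230:370,::-1];b=r.camera('scene')[150:240,210:315,::-1]
o=np.hstack([cv2.resize(a,(420,360)),cv2.resize(b,(380,360))]);cv2.imwrite('pics/c2.png',np.clip(o*1.6,0,255))
E
```

```text
ee_pos: [0.4808, -0.0296, 0.099]
force: [1.1, 0.2, 1.0]
grip_force: 0.0
ee_pos: [0.4804, -0.0291, 0.0942]
force: [-0.3, 0.3, -0.3]
grip_force: 0.0[ WARN:0@1.115] global loadsave.cpp:1063 imwrite_ Unsupported depth image for selected encoder is fallbacked to CV_8U.
```

View pics/c2.png

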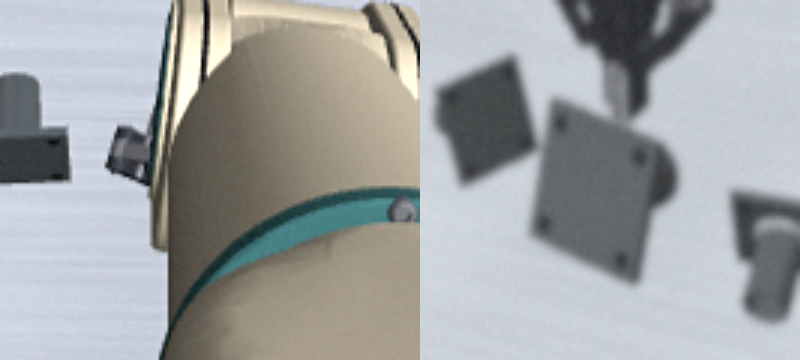

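Fingers are in the corner behind the plate's top edge (scene crop, about (620,110)). I'll push slowly.

```bash
python3 -m inch '0 0.03 0 0 0; 0 0.05 0 0 0; 0 0.08 0 0 0; 0 0.1 0 0 0; 0 0.12 0 0 0; 0 0.14 0 0 0; 0 0.16 0 0 0; 0 0.18 0 0 0; 0 0.2 0 0 0; 0 0.22 0 0 0; 0 0.24 0 0 0; 0 0.26 0 0 0' | grep -E 'pos|force'
python3 - <<'E'
from h import *
b=r.camera('scene')[150:240,210:315,::-1]
cv2.imwrite('pics/c3.png',np.clip(cv2.resize(b,(560,480))*1.6,0,255).astype('uint8'))
E
```

```text
ee_pos: [0.5182, -0.0393, 0.0938]
force: [-1.1, 0.3, 0.4]
grip_force: 0.5
```

View pics/c3.png

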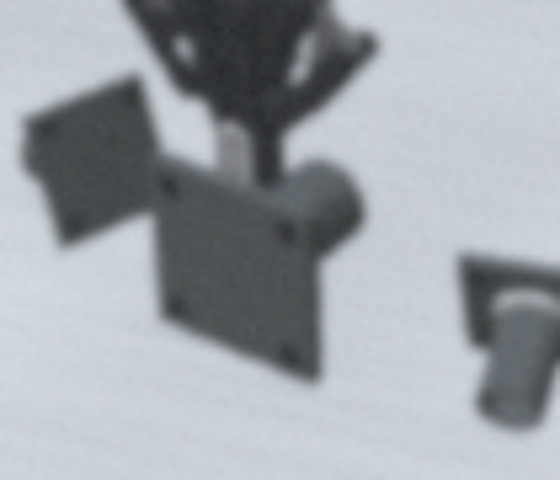

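Plate is near vertical and the heel has stayed put; the pipe is rising on the right at about (330,200). Continuing.

```bash
python3 -m inch '0 0.02 0 0 0; 0 0.04 0 0 0; 0 0.06 0 0 0; 0 0.08 0 0 0; 0 0.1 0 0 0; 0 0.12 0 0 0; 0 0.14 0 0 0; 0 0.16 0 0 0; 0 0.18 0 0 0; 0 0.2 0 0 0; 0 0.22 0 0 0; 0 0.24 0 0 0' | grep -E 'pos|force'
python3 - <<'E'
from h import *
b=r.camera('scene')[150:240,210:315,::-1]
cv2.imwrite('pics/c4.png',np.clip(cv2.resize(b,(560,480))*1.6,0,255).astype('uint8'))
E
```

```text
ee_pos: [0.5539, -0.049, 0.0941]
force: [2.1, -0.5, 0.4]
grip_force: 0.6
```

View pics/c4.png

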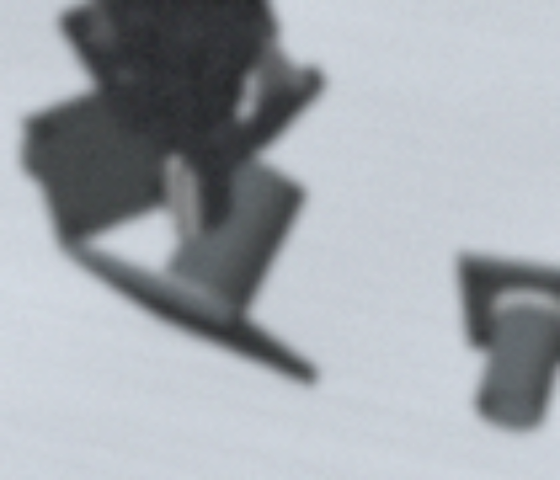

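The pipe now rests on the fingertips (+2 N) and is held. Easing it down slowly.

```bash
python3 -m inch '0 0.015 0 0 0; 0 0.03 0 0 0; 0 0.045 0 0.01 0; 0 0.06 0 0.01 0; 0 0.075 0 0.01 0; 0 0.09 0 0.02 0; 0 0.105 0 0.02 0; 0 0.12 0 0.02 0; 0 0.135 0 0.03 0; 0 0.15 0 0.03 0; 0 0.165 0 0.04 0; 0 0.18 0 0.04 0' | grep -E 'pos|force'
python3 -m inch '0 0.015 0 0 0; 0 0.03 0 0 0; 0 0.045 0 0.01 0; 0 0.06 0 0.01 0; 0 0.075 0 0.01 0; 0 0.09 0 0.02 0; 0 0.1 0 0.02 0; 0 0.11 0 0.02 0; 0 0.12 0 0.02 0; 0 0.13 0 0.02 0; 0 0.14 0 0.02 0; 0 0.15 0 0.02 0' | grep -E 'pos|force'
python3 - <<'E'
from h import *
b=r.camera('scene')[150:240,210:315,::-1]
cv2.imwrite('pics/c5.png',np.clip(cv2.resize(b,(560,480))*1.6,0,255).astype('uint8'))
E
```

```text
ee_pos: [0.5784, -0.0557, 0.0875]
force: [4.2, -0.4, -0.5]
grip_force: 1.3
ee_pos: [0.6004, -0.0616, 0.0848]
force: [2.6, -0.4, -0.9]
grip_force: 1.3
```

View pics/c5.png

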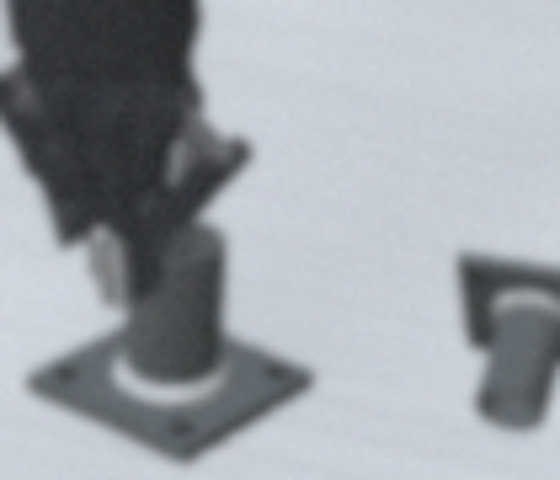

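Almost down, with 2.6 N still on the fingers. I'll ease through the last few degrees.

```bash
python3 -m inch '0 0.01 0 0 0; 0 0.02 0 0 0; 0 0.03 0 0 0; 0 0.04 0 0 0; 0 0.05 0 0 0; 0 0.06 0 0 0; 0 0.07 0 0 0; 0 0.08 0 0 0; 0 0.09 0 0 0; 0 0.1 0 0 0; 0 0.11 0 0 0; 0 0.11 0 0 0' | grep -E 'pos|force'
```

```text
ee_pos: [0.6164, -0.066, 0.0848]
force: [-0.6, -0.0, 0.4]
grip_force: 0.0
```

```bash
python3 -m inch '0 0 0 -0.25 0; 0 0 0 -0.6 0; 0 -0.1 0 -1 0; 0 -0.4 0 -1 0; 0 -0.7 0 -1 0; 0 -0.9 0 -1 0; 0 -0.9 0 -1 0; 0 -0.9 0 -1 0' | grep -E 'time|pos|force'
python3 - <<'E'
from h import *
import json
ci=r.camera_info('wrist');json.dump({k:np.array(v).tolist() for k,v in ci.items()},open('ci.json','w'))
w=r.camera('wrist');s=r.camera('scene')
cv2.imwrite('pics/w1.png',w[...,::-1]);cv2.imwrite('pics/s1.png',s[...,::-1])
o=np.hstack([cv2.resize(w,(400,300)),cv2.resize(s[150:285,140:320],(400,300))])[...,::-1]
cv2.imwrite('pics/c6.png',np.clip(o*1.5,0,255).astype('uint8'))
E
```

```text
time_s: 12.22
ee_pos: [0.4871, -0.0308, 0.2352]
force: [-0.4, -0.1, 0.9]
grip_force: 0.0
```

View pics/c6.png

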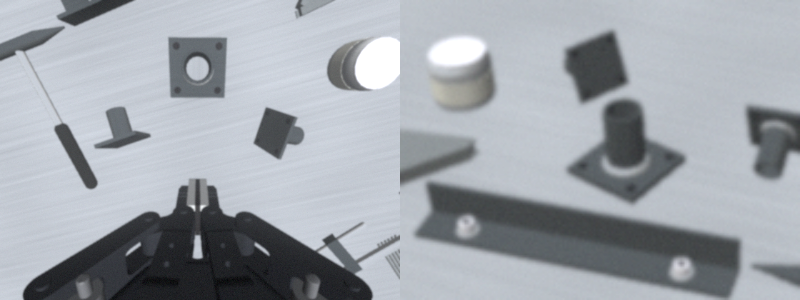

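It stands on its plate. In the wrist view the plate spans about (235-318, 52-137) at full size. Next I measure its corners at z = 8 mm, and the stop's foot.

```bash
cat > plate.py <<'E'
from h import *
import json,sys
ci=json.load(open('ci.json'));g=cv2.cvtColor(cv2.imread(sys.argv[1]),6)
cs,_=cv2.findContours((g<105).astype('uint8'),cv2.RETR_EXTERNAL,cv2.CHAIN_APPROX_NONE)
u,v=float(sys.argv[2]),float(sys.argv[3])
for c in cs:
  if cv2.pointPolygonTest(c,(u,v),False)>0:
    W=ray('w',c[:,0]+0.0,.008,ci)[:,:2]
    (cx,cy),sz,an=cv2.minAreaRect(W.astype('float32')*1000)
    an=(an+45)%90-45
    print('plate',cx,cy,sz,an,cv2.boundingRect(c))
E
python3 plate.py pics/w1.png 248 90
python3 st.py
python3 - <<'E'
from h import *
import json
ci=json.load(open('ci.json'))
print(ray('w',[(235,52),(318,52),(318,137),(237,137)],.008,ci)[:,:2])
E
```

```text
plate 580.0134887695312 -55.32174301147461 (89.96215057373047, 89.8125) -15.35345458984375 (236, 52, 82, 85)
12.325 [ 0.4872 -0.031   0.2349] yaw -15.19 F [ 0.7 -0.2 -0.3] gap 0.0001 tz [ 0.001 -0.    -1.   ]
[[ 0.63501807 -0.02372797]
 [ 0.61125976 -0.11128594]
 [ 0.52259638 -0.09158121]
 [ 0.5478813   0.00171287]]
```

The plate is measured: 90 x 90 mm, centre (0.580, -0.055), yaw -15.4°. It needs +20° and about 77 mm forward. First I'll push the right part of its near edge with the shut fingertip low down, to turn it.

```bash
python3 -m inch '0 0.09 0.1 0 -0.05; 0 0.18 0.19 0 -0.1; 0 0.18 0.19 0.2 -0.15; 0 0.18 0.19 0.4 -0.195; 0 0.18 0.19 0.6 -0.195; 0 0.18 0.19 0.6 -0.195; 0 0.18 0.19 0.6 -0.195' | grep -E 'time|pos|force'
python3 st.py .5055 -.066 .022
```

```text
time_s: 13.2
ee_pos: [0.5055, -0.0654, 0.1454]
force: [1.0, -0.5, -0.1]
grip_force: 0.0
13.2 [ 0.5055 -0.0654  0.1454] yaw 19.91 F [ 1.  -0.5 -0.1] gap -0.0002 tz [ 0.001 -0.    -1.   ]
shift [-0.002  0.003  0.823]
```

```bash
python3 -m inch '0 0 0 0.3 0; 0 0 0 0.55 0; 0 0 0 0.7 0; 0 0 0 0.8 0; 0 0 0 0.82 0; 0 0 0 0.82 0' | grep -E 'time|pos|force'
python3 -m inch '0 0.03 0.01 0 0; 0 0.05 0.015 0 0; 0 0.07 0.02 0 0; 0 0.09 0.025 0 0; 0 0.11 0.03 0 0; 0 0.13 0.035 0 0; 0 0.15 0.04 0 0; 0 0.17 0.045 0 0; 0 0.19 0.05 0 0; 0 0.19 0.05 0 0' | grep -E 'time|pos|force'
cat > wpic.py <<'E'
from h import *
import json,sys
ci=r.camera_info('wrist');json.dump({k:np.array(v).tolist() for k,v in ci.items()},open('ci.json','w'))
w=r.camera('wrist');s=r.camera('scene')
cv2.imwrite(f'pics/w{sys.argv[1]}.png',w[...,::-1]);cv2.imwrite(f'pics/s{sys.argv[1]}.png',s[...,::-1])
o=np.hstack([cv2.resize(w,(400,300)),cv2.resize(s[150:285,140:320],(400,300))])[...,::-1]
cv2.imwrite(f'pics/v{sys.argv[1]}.png',np.clip(o*1.5,0,255).astype('uint8'))
print(proj('wrist',[(.6,-.06,.008),(.56,-.06,.075)]))
E
python3 -m inch '0 -0.1 0 0 0; 0 -0.1 0 -0.3 0; 0 -0.2 0 -0.7 0; 0 -0.4 0 -1 0; 0 -0.4 0 -1 0; 0 -0.4 0 -1 0' | grep -E 'time|pos|force'
python3 wpic.py 2
```

```text
time_s: 13.95
ee_pos: [0.5053, -0.0653, 0.0226]
force: [-0.7, -0.0, 0.3]
grip_force: 0.0
time_s: 15.2
ee_pos: [0.531, -0.063, 0.0214]
force: [-5.2, -1.1, 3.1]
grip_force: 2.4
time_s: 15.95
ee_pos: [0.4778, -0.083, 0.1718]
force: [0.5, 0.6, -1.3]
grip_force: 0.0
[[299.52060097  60.9070072 ]
 [286.25268412 104.31707132]]
```

```bash
python3 - <<'E'
from h import *
import json
ci=json.load(open('ci.json'));g=cv2.cvtColor(cv2.imread('pics/w2.png'),6)
cs,_=cv2.findContours((g<105).astype('uint8'),cv2.RETR_EXTERNAL,cv2.CHAIN_APPROX_NONE)
for c in cs:
  if cv2.contourArea(c)>1500:
    W=ray('w',c[:,0]+0.0,.008,ci)[:,:2]
    (x,y),sz,an=cv2.minAreaRect(W.astype('float32')*1000);print(cv2.boundingRect(c),round(x),round(y),np.round(sz,1),round((an+45)%90-45,2))
E
```

```text
(31, 203, 491, 217) 316 -141 [319.8 686.5] 19.9
(438, 189, 76, 79) 511 -291 [86.3 70.3] 7.79
(29, 39, 122, 94) 523 113 [ 69.3 113.7] 4.01
(222, 0, 136, 138) 591 -53 [90.1 90.1] -14.2
```

View pics/v2.png

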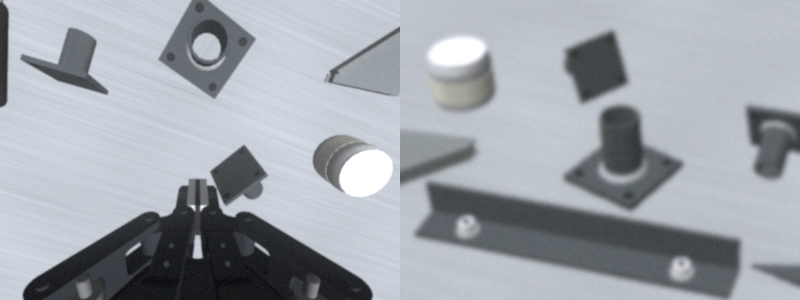

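The plate moved 11 mm forward but turned only about 1°, so the gripper body probably touched the pipe top. I'll move farther out to the corner and push towards the right-front, where the body clears the pipe.

```bash
python3 st.py .5178 -.0778 .15
```

```text
16.05 [ 0.4775 -0.0826  0.1708] yaw 19.97 F [-0.5 -0.1 -0.3] gap 0.0001 tz [-0.001  0.    -1.   ]
shift [0.263 0.062 0.138]
```

```bash
python3 -m inch '0 0.2 0.05 0 0; 0 0.26 0.06 0.2 0; 0 0.26 0.06 0.55 0; 0 0.26 0.06 0.8 0; 0 0.26 0.06 0.95 0; 0 0.26 0.06 0.99 0; 0 0.26 0.06 0.99 0; 0 0.26 0.06 0.99 0' | grep -E 'time|pos|force'
python3 -m inch '0 0.02 0.02 0 0; 0 0.04 0.04 0 0; 0 0.06 0.06 0 0; 0 0.08 0.08 0 0; 0 0.1 0.1 0 0; 0 0.1 0.1 0 0' | grep -E 'time|pos|force'
python3 st.py
python3 -m inch '0 0.02 0.02 0 0; 0 0.04 0.03 0 0; 0 0.06 0.04 0 0; 0 0.06 0.04 0 0' | grep -E 'time|pos|force'
python3 -m inch '0 -0.1 0 0 0; 0 -0.1 0 -0.3 0; 0 -0.2 0 -0.7 0; 0 -0.3 0 -1 0; 0 -0.3 0 -1 0; 0 -0.3 0 -1 0' | grep -E 'time|pos|force'
python3 wpic.py 3
cat > plate2.py <<'E'
from h import *
import json,sys
ci=json.load(open('ci.json'));g=cv2.cvtColor(cv2.imread(f'pics/w{sys.argv[1]}.png'),6)
cs,_=cv2.findContours((g<105).astype('uint8'),cv2.RETR_EXTERNAL,cv2.CHAIN_APPROX_NONE)
for c in cs:
  if 1500<cv2.contourArea(c)<20000:
    W=ray('w',c[:,0]+0.0,.008,ci)[:,:2]
    (x,y),sz,an=cv2.minAreaRect(W.astype('float32')*1000);print(cv2.boundingRect(c),round(x),round(y),np.round(sz,1),round((an+45)%90-45,2))
E
python3 plate2.py 3
```

```text
time_s: 17.05
ee_pos: [0.5179, -0.0781, 0.024]
force: [0.1, 0.6, 0.4]
grip_force: 0.0
time_s: 17.8
ee_pos: [0.5346, -0.0879, 0.0232]
force: [-4.3, -0.8, 5.2]
grip_force: 3.3
17.8 [ 0.5346 -0.0879  0.0232] yaw 19.88 F [-4.3 -0.8  5.2] gap -0.0001 tz [-0.004 -0.    -1.   ]
time_s: 18.3
ee_pos: [0.5449, -0.0914, 0.0232]
force: [-5.5, -2.6, 4.5]
grip_force: 3.4
time_s: 19.05
ee_pos: [0.5046, -0.1051, 0.1731]
force: [-0.2, -0.1, 0.2]
grip_force: 0.0
[[266.52402208  82.04558748]
 [245.84706255 129.13799697]]
(408, 205, 72, 75) 513 -288 [65.8 84. ] -0.99
(0, 63, 125, 87) 522 114 [ 67.2 118. ] 4.22
(421, 36, 139, 102) 654 -275 [ 64.8 136.5] -34.31
(197, 7, 123, 136) 600 -51 [90.1 90.2] -0.81
```

The plate now has yaw -0.8° and centre (0.600, -0.051). Next I'll push on the pipe, low, with slightly opened fingers cradling it, along the stop's normal (yaw 4.5°).

```bash
python3 - <<'E'
from h import *
g=cv2.cvtColor(cv2.imread('pics/top.png'),6)
for u in (240,300,370): print(u,g[132:172,u].tolist())
E
python3 st.py .5616 -.054 .037
```

```text
240 [126, 126, 125, 125, 124, 123, 125, 128, 127, 125, 126, 132, 85, 53, 55, 56, 58, 57, 56, 56, 57, 55, 56, 58, 60, 40, 18, 21, 21, 16, 14, 85, 119, 122, 122, 121, 121, 121, 123, 122]
300 [123, 121, 124, 122, 124, 120, 120, 122, 126, 93, 61, 57, 57, 58, 59, 58, 60, 60, 58, 59, 57, 59, 45, 26, 16, 16, 19, 17, 59, 115, 125, 127, 123, 123, 123, 120, 122, 121, 123, 126]
370 [125, 125, 124, 127, 127, 126, 93, 60, 57, 60, 57, 56, 57, 60, 58, 56, 54, 57, 61, 48, 27, 15, 21, 14, 13, 60, 117, 128, 124, 126, 128, 126, 124, 124, 123, 124, 124, 124, 125, 125]
19.15 [ 0.5042 -0.1048  0.1721] yaw 19.95 F [0.3 0.3 0.6] gap -0.0001 tz [-0.002  0.    -1.   ]
shift [ 0.476 -0.187  0.901]
```

```bash
python3 -m inch '0.28 0.25 -0.1 0 0.04; 0.28 0.476 -0.187 0 0.0855; 0.28 0.476 -0.187 0.3 0.0855; 0.28 0.476 -0.187 0.6 0.0855; 0.28 0.476 -0.187 0.8 0.0855; 0.28 0.476 -0.187 0.9 0.0855; 0.28 0.476 -0.187 0.9 0.0855' | grep -E 'time|pos|force|gap'
python3 -m inch '0.28 0.03 0 0 0; 0.28 0.06 0 0 0; 0.28 0.09 0 0 0; 0.28 0.12 0 0 0; 0.28 0.15 0 0 0; 0.28 0.18 0 0 0; 0.28 0.21 0 0 0; 0.28 0.24 0 0 0; 0.28 0.27 0 0 0; 0.28 0.3 0 0 0; 0.28 0.32 0 0 0; 0.28 0.32 0 0 0' | grep -E 'time|pos|force|gap'
python3 -m inch '0.28 0.015 0 0 0; 0.28 0.03 0 0 0; 0.28 0.045 0 0 0; 0.28 0.06 0 0 0; 0.28 0.075 0 0 0; 0.28 0.09 0 0 0; 0.28 0.09 0 0 0' | grep -E 'time|pos|force|gap'
python3 st.py
```

```text
time_s: 20.02
ee_pos: [0.5614, -0.0541, 0.0369]
force: [-0.1, -0.3, -0.5]
finger_gap: 0.0236
grip_force: 0.0
time_s: 21.52
ee_pos: [0.6083, -0.0508, 0.0388]
force: [-5.0, -1.3, 2.5]
finger_gap: 0.0239
grip_force: 0.7
time_s: 22.4
ee_pos: [0.6216, -0.0498, 0.0387]
force: [-4.9, -0.9, 3.3]
finger_gap: 0.024
grip_force: 0.9
22.4 [ 0.6216 -0.0498  0.0387] yaw 4.52 F [-4.9 -0.9  3.3] gap 0.024 tz [-0.004 -0.    -1.   ]
```

```bash
python3 -m inch '0.28 0.01 0 0 0; 0.28 0.02 0 0 0; 0.28 0.03 0 0 0; 0.28 0.04 0 0 0; 0.28 0.05 0 0 0; 0.28 0.05 0 0 0' | grep -E 'time|pos|force|gap'
python3 -m inch '0.28 0.01 0 0 0; 0.28 0.02 0 0 0; 0.28 0.03 0 0 0; 0.28 0.03 0 0 0' | grep -E 'time|pos|force|gap'
```

```text
time_s: 23.15
ee_pos: [0.6273, -0.0514, 0.0384]
force: [-7.2, -4.2, 2.9]
finger_gap: 0.0238
grip_force: 1.3
time_s: 23.65
ee_pos: [0.6289, -0.0525, 0.0382]
force: [-13.2, -5.3, 8.2]
finger_gap: 0.0241
grip_force: 3.5
```

```bash
python3 -m inch '0.28 0.01 0 0 0; 0.28 0.02 0 0 0; 0.28 0.03 0 0 0; 0.28 0.03 0 0 0' | grep -E 'time|pos|force|gap'
python3 -m inch '0.28 -0.1 0 0 0; 0.28 -0.15 0 0 0; 0.28 -0.2 0 -0.4 0; 0.28 -0.35 0 -0.8 0; 0.28 -0.6 0 -1 0; 0.28 -0.6 0 -1 0; 0.28 -0.6 0 -1 0' | grep -E 'time|pos|force|gap'
python3 wpic.py 4; python3 plate2.py 4; python3 -c "
from h import *
a=r.camera('top');cv2.imwrite('pics/t4.png',a[...,::-1])
print(proj('wrist',[(.7,.03,0),(.71,-.15,0)]))"
```

```text
time_s: 24.15
ee_pos: [0.6293, -0.0525, 0.0381]
force: [-22.0, -5.0, 14.7]
finger_gap: 0.0238
grip_force: 5.7
time_s: 25.02
ee_pos: [0.5515, -0.0549, 0.1887]
force: [0.0, 0.0, 0.1]
finger_gap: 0.0242
grip_force: 0.0
[[285.28879606 142.84822027]
 [283.35640482 198.679176  ]]
(447, 201, 71, 74) 512 -289 [70.8 87.6] -6.95
(83, 176, 96, 57) 519 111 [ 65.9 110.4] 4.58
(435, 22, 125, 126) 656 -281 [ 72.  145.7] -34.42
(0, 15, 99, 261) 563 197 [ 87.1 280.6] -13.1
[[199.6537139   26.49988015]
 [389.86727106  31.75113091]]
```

View pics/v4.png

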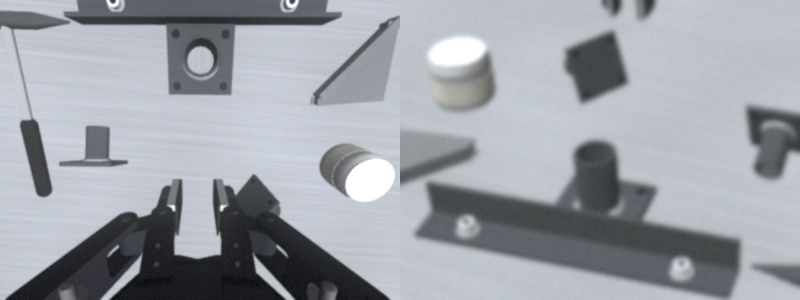

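It looks flush: plate edge at about (232-325, 133) and stop foot along row ~33 at full size. I'll measure the angle between plate and stop, and the gap.

```bash
python3 - <<'E'
from h import *
import json
ci=json.load(open('ci.json'));g=cv2.cvtColor(cv2.imread('pics/w4.png'),6).astype(float)
def edge(profile,lo):  # subpixel: last dark->bright crossing at 85
    for i in range(len(profile)-1):
        if profile[i]<lo<=profile[i+1]: return i+(lo-profile[i])/(profile[i+1]-profile[i])
def fit(P,z):
    W=ray('w',P,z,ci)[:,:2]*1000
    vx,vy,x,y=cv2.fitLine(W.astype('float32'),cv2.DIST_HUBER,0,.01,.01).ravel()
    return np.array([x,y]),np.array([vx,vy])
near=[(u,120+edge(g[120:150,u],90)) for u in range(242,318,3)]
right=[(310+edge(g[v,310:340],90),v) for v in range(55,125,3)]
left=[(250-edge(g[v,250:215:-1],90),v) for v in range(55,125,3)]
foot=[(u,20+edge(g[20:50,u],90)) for u in list(range(130,222,4))+list(range(340,440,4))]
top=None
pn,dn=fit(near,.008 );pf,df=fit(foot,0);pr,dr=fit(right,.008);pl,dl=fit(left,.008)
yaw=lambda d:np.degrees(np.arctan(-d[0]/d[1]))
yw=lambda d:np.degrees(np.arctan(d[1]/d[0]))
nf=np.array([abs(df[1]),-df[0]*np.sign(df[1])])
print('near yaw',yaw(dn),'sides',yw(dr),yw(dl),'fence',yaw(df),'near-edge to fence',(pf-pn)@nf, pn,pf)
print(near[::8],foot[::12])
E
```

```text
near yaw 4.1371245 sides 3.980792 4.4051204 fence 4.4681497 near-edge to fence 89.59856 [611.6211   -52.832394] [700.69385 -42.6083 ]
[(242, np.float64(131.2)), (266, np.float64(131.5)), (290, np.float64(131.61111111111111)), (314, np.float64(131.76470588235293))] [(130, np.float64(34.275862068965516)), (178, np.float64(34.37037037037037)), (344, np.float64(34.81818181818182)), (392, np.float64(34.696969696969695))]
```

Plate and stop agree within 0.3°, and the near edge is 89.6 mm from the face (a 90 mm plate), so it is flush. The robot is clear, so I'm handing in.

```bash
python3 -c "
from cell import r
print(r.sign_off())"
```

```text
the job is handed in; nothing more can be done
None
```

The stub was pushed upright, eased down onto its base plate, and pushed against the stop: square to about 0.3° and flush within measurement error. The fingers never went near the tin, magnet or hammer, and the job was handed in at about 25 s.

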